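Empty a tall box of furniture feet over the tray's ledge

ROBOT

A 7-joint arm with a two-finger parallel gripper is mounted at the origin on the work surface. World frame = base frame: x ahead of the robot, y to its left, z up, the work surface at z = 0. Lengths are in m, angles in rad, forces in N, time in s.
With the tool pointing down it reaches from about 0.425 to 1.025 m from the base axis. Payload 9.4 kg.
Tool frame: the origin (TCP) lies at the very end of the fingers, on their centre line; the grasp point (between the pads) lies 19 mm behind it; z points along the fingers, y is the line along which they close (so a half turn about z gives the same grasp; the last joint's range is limited). The gripper opens to 85 mm and grips with 20 to 120 N. Pads are 22 mm wide; open, the fingers measure 114 mm over their backs; the gripper's body (76 mm by 85 mm) begins 54 mm behind the grasp point. The pads swing forward as they close: fully open they stand 13 mm farther back than shut.
Start: joints at [1.243, 0.599, -0.003, 1.599, 0.002, 0.943, -0.08], TCP at [0.18, -0.702, 0.198] pointing down, gripper open.
Joint ranges: [-2.57, 2.57], [-0.35, 1.97], [-1.29, 1.29], [0.11, 2.56], [-1.05, 4.19], [0.11, 1.86], [-2.63, 2.63]. Speed limits (rad/s): [2.22, 2.22, 3.01, 3.01, 3.14, 3.14, 3.14].

INTERFACE

Orientations are given as [roll, pitch, yaw] about the fixed x, y, z axes, in that order (R = Rz(yaw) Ry(pitch) Rx(roll)).
In Python, from plant import bot, viewer, models gives the robot as it stands. The module is installed in compiled form; this text tells all that it offers.
- The arm moves only by the tool play_rows, never from a script. Its argument "targets" is a list of rows, each an object with "gripper": the finger opening in mm, from 0 to 85.4; "slide": the shift along the tool's x, y, z in units of 40 mm (1.0 is 40 mm), a list of three; "turn": the turn about the tool's z in units of 10 degrees (1.0 is 10 degrees). A call has 1 to 5 rows; each row shifts and turns the commanded pose from where the row before left it, along the tool's axes as they then stand; what a row does not reach is not made up. A row lasts 1/8 s, in which the tool goes at most 62.5 mm and 10.7 degrees, less where a joint would pass 70% of its speed; a pose out of reach is approached as far as the arm can. A call is refused whole if a number of a shift passes 1 or a number of a turn 1, either way. A call with a gripper value outside its range is refused whole. The fingers move at their own pace and stop on an object; "squeeze" is the grip in N (left out, the last holds). Time passes only in rows, so rows that do not move let the fingers close. It gives the time, the measured TCP pose, the force, the opening and the grip force at its end, in the units of the state.
- bot.read_state(): the state, without advancing time (a new reading comes with each control period).
- viewer.read_camera(name): name is "scene" or "top" or "wrist"; returns a dict with "frame" (400x640x3 uint8, blue, green, red), "camera_matrix" (3x3 intrinsics, pixels), "position" and "rotation" of the camera in the world. Camera axes: x right, y up, looking along -z (the intrinsics and any distortion apply to the point x, -y, -z); pixel columns grow to the right and rows downward; lengths in m; the calibration is good to about 2 mm. A picture is of the moment at which its call begins. There is no depth.
- bot.job_done(): hands the job in; it is judged then, once.
Trained networks look in a picture, given as the dict that the camera call returned (one of the last four; its "shot" number tells which), for a name from the list of things; names that differ only in an ending like _2 or _b are one class to them, and where a whole thing is asked for, a point or a joint stands for the part that bears it (a point fixed in the world has none). Each returns a list of dicts, best first, with "p" (0 to 1); they miss things now and then, are a little off and sometimes report something else, mostly with a low value. They report only what shows in the picture. A call takes as long as a camera call. They do not tell look-alikes from the thing itself.
- models.find_in(query, picture): "centre" ([x, y, z] in m, in the coordinates of the camera as it stood for that picture, good to about 4 mm: the middle of the surface that is visible of it).
- models.spot_point(query, picture): "centre" ([x, y, z] in m, in the coordinates of the camera as it stood for that picture, good to about 4 mm: a listed point, or the origin of a listed thing).
The state is a dict: "clock": time; "joints": joint angles; "joint_vel": joint speeds; "tau": joint torques, N m; "eef_pos": TCP position; "tcp_rot": TCP orientation; "force": force on the tool from outside, world axes, zero at the start; "ft_torque": the same for the moment, N m; "width": opening from 0.0 (shut) to 1.0 (fully open); "finger_force": force on a finger pad.
Only numpy, scipy, OpenCV 4.12 (cv2) and the standard library are available. Lean on these libraries where they do the work, as an engineer would, in place of code of your own. Each camera call takes 0.05 s, during which the arm holds its last target. There are 200 camera calls.

TASK

Empty the tall plywood box of wooden ball feet into the dark tray. Tip it first until it leans well over on the tray's raised ledge with its base on the bench, let go, then grip it again low, below half its height, and lift its base so that all three feet roll into the tray. Finally lower the empty box so that it leans on the ledge as before, let go of it, and do not disturb the tin, jar, brush or tub.

Things in the scene. Friction and masses are not known exactly. Their poses are not given: they have to be found in the camera images.
- tray: Dark wooden tray, 200 x 270 mm, fixed. Origin on the bench under the tray, midway in x, 100 mm from the ledge's outer face; z up; y points from the ledge across the tray (the way to tip). Floor 8 mm; walls 10 mm thick, 55 mm high, the end wall's outside at y 170. The ledge, at y -100 to -82 mm, is 200 mm long, 80 mm high, its top a half-round of radius 9 mm along x (axis at y -91, z 71 mm).
- tray_ledge (a point): The middle of the ledge's top line: local (0, -91, 80) mm in the tray's frame; same axes as the tray.
- box: Tall open plywood box, loose, 64 x 64 mm outside, 205 mm tall, 4 mm walls and floor, four like sides, about 200 g plus 140 g contents. Upright on the bench at the tray's ledge side, yaw within 0.35 rad of the tray's. Origin: centre of its underside; z up to the mouth; x, y square to its sides. Rests by itself leaned 50 degrees from upright, ledge some 120 mm up its side (friction about 0.6).
- box_mouth (a point): Centre of the box's open mouth: 205 mm along z from the box's origin.
- foot0_center (a point): Centre of a turned wooden ball foot, 50 mm in diameter, about 46 g; the lowest of the three stacked in the box. It rolls: all leave the box once it is tipped some 25 degrees past level.
- foot1_center (a point): Centre of a turned wooden ball foot, 50 mm in diameter, about 46 g; the middle of the three stacked in the box. It rolls: all leave the box once it is tipped some 25 degrees past level.
- foot2_center (a point): Centre of a turned wooden ball foot, 50 mm in diameter, about 46 g; the top of the three stacked in the box. It rolls: all leave the box once it is tipped some 25 degrees past level.
- tin: Bystander: closed paint tin, 86 mm in diameter, 115 mm tall, upright past the tray's end away from the ledge. Origin: centre of its underside.
- jar: Bystander: amber jar with a black cap, 68 mm in diameter, 90 mm tall, upright past the tray's end away from the ledge. Origin: centre of its underside.
- brush: Bystander: paint brush 200 mm long lying flat on the far side of the work, about 20 mm high. Origin: underside of its middle; x along it.
- tub: Bystander: open black plastic tub, 120 x 90 x 35 mm, on the far side of the tray. Origin: centre of its underside.
Things that resemble listed ones, but are neither listed nor needed, are in the scene too. There is more than one size of the box; the job needs the smallest.

How it is judged:
On the way, in this order (a step that is already met when the one before it is completed fails the run):
1. the box leans on the tray's ledge, its base on the bench, tilted 20 to 75 degrees, let go (angle between box's own z axis and vertical between 0.35 and 1.3 rad and contact force between box and tray above 0.05 N and height (world z) of box below 0.06 m and y of box in the frame of tray below -0.1 m and y of box_mouth in the frame of tray above -0.1 m and contact force between the fingers and box below 0.1 N), for 0.3 s.
2. gripped below half its height, the box is tipped until all three feet lie in the tray (z of the grasp point in the frame of box below 0.1025 m and contact force between the fingers and box above 0.5 N and x of foot0_center in the frame of tray between -0.1 and 0.1 m and y of foot0_center in the frame of tray between -0.1 and 0.17 m and z of each of foot0_center, foot1_center, foot2_center in the frame of tray below 0.06 m and x of foot1_center in the frame of tray between -0.1 and 0.1 m and y of foot1_center in the frame of tray between -0.1 and 0.17 m and x of foot2_center in the frame of tray between -0.1 and 0.1 m and y of foot2_center in the frame of tray between -0.1 and 0.17 m), for 0.2 s.
At the end, for the whole second after the job is handed in: All three feet lie inside the tray (centres below 60 mm). The box leans on the ledge: tilt 20 to 75 degrees, touching the tray, underside centre below 60 mm and on the ledge side (local y below -100 mm), mouth past local y -100 mm, at rest (under 0.03 m/s), fingers off it (all of step 1 and linear speed of box below 0.03 m/s and x of foot0_center in the frame of tray between -0.1 and 0.1 m and y of foot0_center in the frame of tray between -0.1 and 0.17 m and z of each of foot0_center, foot1_center, foot2_center in the frame of tray below 0.06 m and x of foot1_center in the frame of tray between -0.1 and 0.1 m and y of foot1_center in the frame of tray between -0.1 and 0.17 m and x of foot2_center in the frame of tray between -0.1 and 0.1 m and y of foot2_center in the frame of tray between -0.1 and 0.17 m).
It fails at once if a bystander (tin, jar, brush or tub) is moved more than 40 mm (distance of any of tin, jar, brush, tub from where it was at the start of the episode above 0.04 m).
It also fails if it takes over 61 s, if anything falls off the work surface, if the arm or the gripper's body presses on something with over 40 N, if the wrist force passes 120 N, or if a joint passes its speed limit or range.

## Working session

There is one attempt and no reset: what is moved stays moved. The work goes in short steps, Python scripts to look and compute and a tool call to move; the robot and the scene stay as the last step left them, time stands still between calls to the robot, and variables do not carry over. Pictures are saved under pics/ and viewed, at most 10 in all, crops included, and the job is handed in when it is done.

Besides the shell and the picture viewer there is one more tool, called after ">>>" as a command line: name --argument value ..., lists and objects as JSON in quotes. play_rows: Moves the arm, as the interface text tells. Its arguments: {"type":"object","properties":{"targets":{"type":"array"},"squeeze":{"type":"number"}},"required":["targets"]}

```bash
mkdir -p pics; cat > h.py <<'E'
import numpy as np, cv2
from plant import bot, viewer, models
from scipy.spatial.transform import Rotation as R
def cam(n):
    return viewer.read_camera(n)
def Rm(p):
    r=np.array(p['rotation'],float)
    return r if r.shape==(3,3) else (R.from_quat(r).as_matrix() if r.size==4 else R.from_euler('xyz',r).as_matrix())
def w(p,c): return Rm(p)@np.array(c)+np.array(p['position'])
def px(p,P):
    q=Rm(p).T@(np.array(P)-p['position']); q=q*[1,-1,-1]; u=p['camera_matrix']@q; return u[:2]/u[2]
E
python3 - <<'E'
from h import *
print(bot.read_state())
for n in('top','scene'):
    p=cam(n); cv2.imwrite(f'pics/{n}0.png',p['frame'])
    print(n,{k:v for k,v in p.items() if k!='frame'})
    for q in ['box','box_mouth','tray','tray_ledge','foot2_center','tin','jar','brush','tub']:
        for d in models.spot_point(q,p)[:5]:
            W=w(p,d['centre']); print(q,round(d['p'],2),W.round(3),px(p,W).round())
E
```

```text
{'clock': 0.0, 'joints': array([ 1.24327639,  0.60010416, -0.00253255,  1.60013186,  0.00181021,
        0.94289762, -0.0798344 ]), 'joint_vel': array([ 0.00027723,  0.00128179, -0.00029792,  0.00298491,  0.00044347,
       -0.00026102, -0.00142522]), 'tau': array([ 4.46700487e-04, -7.76452804e+01,  1.56492636e+00, -2.58010876e+01,
        1.22935436e-02,  8.89248069e-03, -2.41729589e-05]), 'eef_pos': array([ 0.17978411, -0.70181669,  0.19733159]), 'tcp_rot': array([-3.14006145e+00,  1.55701673e-04,  2.50841332e-01]), 'force': array([0.98525999, 0.11238039, 0.67245306]), 'ft_torque': array([0.01502717, 0.01719601, 0.03887133]), 'finger_force': 0.0, 'width': 1.001448989947703}
top {'camera_matrix': array([[473.00223568,   0.        , 317.57147147],
       [  0.        , 473.00223568, 201.05846862],
       [  0.        ,   0.        ,   1.        ]]), 'position': array([0.54016671, 0.04954399, 1.29350131]), 'rotation': array([ 0.05954983,  0.01778127, -1.56449535]), 'shot': 1}
box 0.84 [ 0.385 -0.178 -0.001] [410. 287.]
box 0.64 [ 0.66  -0.353  0.001] [474. 186.]
box 0.62 [ 0.55  -0.20
[... 743 characters left out ...]
.52249329e-01, -7.10931157e-04,  1.70782513e+00]), 'shot': 2}
box 0.97 [ 0.386 -0.177 -0.001] [260. 179.]
box 0.79 [ 0.549 -0.209 -0.002] [240. 210.]
box 0.7 [ 0.658 -0.353  0.004] [188. 230.]
box_mouth 0.88 [ 0.552 -0.209  0.205] [230. 165.]
box_mouth 0.73 [ 0.655 -0.358  0.281] [161. 164.]
box_mouth 0.67 [ 0.385 -0.18   0.282] [250. 113.]
tray 0.7 [ 0.583  0.066 -0.004] [319. 227.]
tray_ledge 0.75 [ 0.563 -0.023  0.084] [292. 202.]
tin 0.96 [0.583 0.391 0.002] [419. 237.]
jar 0.68 [ 0.708  0.334 -0.003] [402. 268.]
jar 0.39 [ 0.585  0.067 -0.003] [319. 227.]
brush 0.93 [ 0.731 -0.14   0.004] [246. 255.]
tub 0.75 [ 0.801  0.081 -0.002] [314. 285.]
tub 0.18 [ 0.548 -0.212  0.004] [239. 209.]
```

View pics/top0.png

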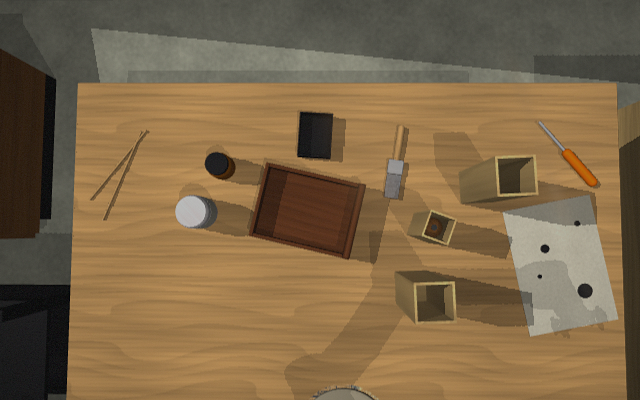

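```bash
python3 - <<'E'
import cv2
a=cv2.imread('pics/top0.png')[110:310,260:500];b=cv2.imread('pics/scene0.png')[130:290,150:390]
b=cv2.copyMakeBorder(b,0,40,0,0,cv2.BORDER_CONSTANT)
cv2.imwrite('pics/crop0.png',cv2.resize(cv2.vconcat([a[:,:],]),None,fx=3,fy=3,interpolation=cv2.INTER_CUBIC))
E
```

```text
(no output)
```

View pics/crop0.png

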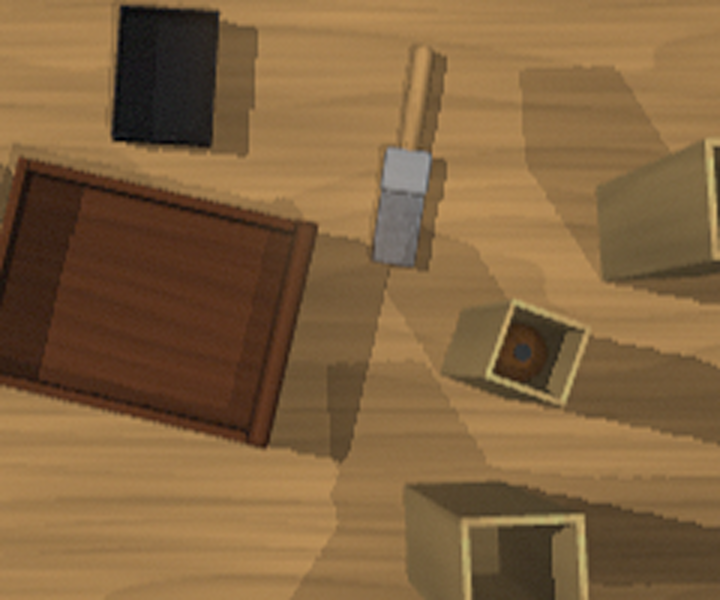

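Top view candidates: (436,228) the smallest, 205 mm high by the network, with a foot visible inside; (435,300) and (517,175) are larger, 280 mm high. The close crop confirms that the one at (436,228) is the box. Next I measure the yaws from the crop's corners.

```bash
cat >> h.py <<'E'
def bp(p,uv,z):
    K=p['camera_matrix']; d=np.linalg.inv(K)@[uv[0],uv[1],1]; d=Rm(p)@(d*[1,-1,-1]); o=np.array(p['position']); return o+d*(z-o[2])/d[2]
E
python3 - <<'E'
from h import *
p=cam('top')
f=lambda L,z:np.array([bp(p,(260+x/3,110+y/3),z) for x,y in L])
m=f([(515,300),(588,328),(565,404),(488,375)],.205); print(m.round(3),m.mean(0).round(3))
for i in range(4):
    d=m[(i+1)%4]-m[i]; print(np.degrees(np.arctan2(d[1],d[0])).round(1),np.linalg.norm(d).round(3))
l=f([(305,224),(258,446)],.077); d=l[0]-l[1]; print('ledge',l.round(3),l.mean(0).round(3),np.degrees(np.arctan2(d[1],d[0])),np.linalg.norm(d))
s=f([(22,158),(305,222)],.055); d=s[0]-s[1]; print('side',np.degrees(np.arctan2(d[1],d[0])))
E
```

```text
[[ 0.586 -0.193  0.205]
 [ 0.565 -0.248  0.205]
 [ 0.507 -0.23   0.205]
 [ 0.528 -0.172  0.205]] [ 0.546 -0.21   0.205]
-110.9 0.059
162.7 0.061
69.6 0.062
-20.1 0.061
ledge [[ 0.655 -0.042  0.077]
 [ 0.465 -0.002  0.077]] [ 0.56  -0.022  0.077] -11.838617720987395 0.19415463573691755
side 77.44244323864382
```

>>> play_rows --targets '[{"gripper":85,"slide":[0,0,-1],"turn":-1},{"gripper":85,"slide":[0,0,-1],"turn":-1},{"gripper":85,"slide":[0,0,-1],"turn":-1},{"gripper":85,"slide":[0,0,-1],"turn":-1},{"gripper":85,"slide":[0,0,0],"turn":-1}]' --squeeze 25

```text
clock: 1.68
eef_pos: [0.1804, -0.7037, 0.3624]
tcp_rot: [3.137, 0.005, 1.129]
force: [0.8, -0.7, -1.6]
width: 0.995
finger_force: 0.0
```

>>> play_rows --targets '[{"gripper":85,"slide":[0,0,0],"turn":-0.6},{"gripper":85,"slide":[1,0.3,0],"turn":0},{"gripper":85,"slide":[1,0.3,0],"turn":0},{"gripper":85,"slide":[1,0.3,0],"turn":0},{"gripper":85,"slide":[1,0.3,0],"turn":0}]'

```text
clock: 2.3
eef_pos: [0.2795, -0.5666, 0.3583]
tcp_rot: [3.141, 0.0, 1.228]
force: [-0.3, 0.3, -0.1]
width: 0.997
finger_force: 0.0
```

>>> play_rows --targets '[{"gripper":85,"slide":[1,0.3,0],"turn":0},{"gripper":85,"slide":[1,0.3,0],"turn":0},{"gripper":85,"slide":[1,0.3,0],"turn":0},{"gripper":85,"slide":[1,0.3,0],"turn":0},{"gripper":85,"slide":[1,0.3,0],"turn":0}]'

```text
clock: 2.92
eef_pos: [0.4032, -0.3984, 0.3584]
tcp_rot: [3.141, 0.0, 1.228]
force: [1.0, -0.8, -0.0]
width: 0.997
finger_force: 0.0
```

>>> play_rows --targets '[{"gripper":85,"slide":[1,0.3,0],"turn":0},{"gripper":85,"slide":[1,0.3,0],"turn":0},{"gripper":85,"slide":[1,0.3,0],"turn":0},{"gripper":85,"slide":[1,0.3,0],"turn":0},{"gripper":85,"slide":[0,0,0],"turn":0}]'

```text
clock: 3.55
eef_pos: [0.5035, -0.2615, 0.3584]
tcp_rot: [3.141, -0.001, 1.234]
force: [0.7, -0.6, 0.9]
width: 0.994
finger_force: 0.0
```

>>> play_rows --targets '[{"gripper":85,"slide":[0.8,0.3,0],"turn":0},{"gripper":85,"slide":[0.82,0.3,0],"turn":0},{"gripper":85,"slide":[0,0,0.8],"turn":0},{"gripper":85,"slide":[0,0,0],"turn":0}]'

```text
clock: 4.05
eef_pos: [0.5444, -0.2125, 0.3244]
tcp_rot: [-3.137, 0.001, 1.228]
force: [0.3, -0.2, 0.3]
width: 0.992
finger_force: 0.0
```

```bash
python3 - <<'E'
from h import *
print(bot.read_state()['eef_pos'])
p=cam('wrist'); cv2.imwrite('pics/wrist1.png',p['frame'])
for q in ['box_mouth','box','foot2_center','tray_ledge','tray']:
    for d in models.spot_point(q,p)[:2]:
        W=w(p,d['centre']); print(q,round(d['p'],2),W.round(4),px(p,W).round())
import pickle; pickle.dump(p,open('w1.pkl','wb'))
E
```

```text
[ 0.54436776 -0.21251717  0.32436467]
box_mouth 0.91 [ 0.3852 -0.1835  0.2805] [110. 239.]
box_mouth 0.78 [ 0.5491 -0.212   0.2067] [317. 185.]
box 0.9 [ 0.5458 -0.212   0.001 ] [314. 160.]
box 0.87 [ 3.869e-01 -1.821e-01  2.000e-04] [219. 175.]
foot2_center 0.88 [ 0.5484 -0.2127  0.1366] [316. 173.]
tray_ledge 0.93 [ 0.5628 -0.0238  0.0766] [277.  22.]
```

View pics/wrist1.png

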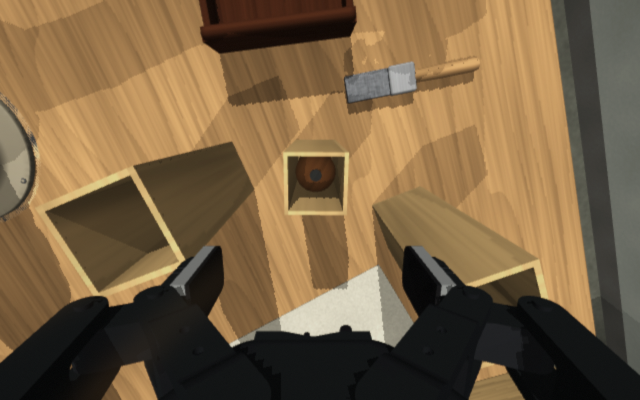

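Wrist view: the smallest box sits at (316,183) with a foot inside, square to the fingers. The ledge is at (277,30), turned about 8°. I go down and grip near the top.

>>> play_rows --targets '[{"gripper":85,"slide":[0.06,0.09,0.9],"turn":0},{"gripper":85,"slide":[0,0,0.9],"turn":0},{"gripper":85,"slide":[0,0,0.9],"turn":0},{"gripper":85,"slide":[0,0,0.9],"turn":0},{"gripper":85,"slide":[0,0,0.75],"turn":0}]'

```text
clock: 4.97
eef_pos: [0.5502, -0.2113, 0.1515]
tcp_rot: [3.141, 0.0, 1.228]
force: [-0.8, 0.2, -0.5]
width: 0.998
finger_force: 0.0
```

>>> play_rows --targets '[{"gripper":50,"slide":[0,0,0],"turn":0},{"gripper":50,"slide":[0,0,0],"turn":0},{"gripper":50,"slide":[0,0,0],"turn":0},{"gripper":50,"slide":[0,0,0],"turn":0},{"gripper":50,"slide":[0,0,0],"turn":0}]' --squeeze 25

```text
clock: 5.6
eef_pos: [0.5502, -0.211, 0.1526]
tcp_rot: [3.141, 0.0, 1.228]
force: [-0.5, -0.4, -4.6]
width: 0.739
finger_force: 29.7
```

>>> play_rows --targets '[{"gripper":50,"slide":[0,0,-0.25],"turn":0},{"gripper":50,"slide":[0,0,0],"turn":-0.75},{"gripper":50,"slide":[0.2,-0.25,0],"turn":0},{"gripper":50,"slide":[0.15,-0.2,0],"turn":0},{"gripper":50,"slide":[0,0,0.2],"turn":0}]'

```text
clock: 6.22
eef_pos: [0.5351, -0.1925, 0.1546]
tcp_rot: [3.141, 0.0, 1.359]
force: [0.3, -0.4, -4.2]
width: 0.737
finger_force: 29.7
```

>>> play_rows --targets '[{"gripper":50,"slide":[0,0,0.06],"turn":0},{"gripper":50,"slide":[0,0,0],"turn":0}]'

```text
clock: 6.48
eef_pos: [0.5352, -0.1935, 0.1522]
tcp_rot: [-3.141, 0.001, 1.358]
force: [-4.2, 0.6, 7.8]
width: 0.74
finger_force: 31.1
```

```bash
python3 - <<'E'
from h import *
s=bot.read_state();print(s['eef_pos'],s['tcp_rot'],s['force'])
for n in('wrist','scene'):
    p=cam(n)
    if n=='scene': cv2.imwrite('pics/s2.png',cv2.resize(p['frame'][120:270,160:400],None,fx=3,fy=3))
    for q in ['box','tray_ledge','tray','box_mouth']:
        for d in models.spot_point(q,p)[:3]:
            W=w(p,d['centre']); print(n,q,round(d['p'],2),W.round(4))
E
```

```text
[ 0.53518184 -0.19345694  0.15224541] [-3.14077902e+00  6.80910179e-04  1.35838170e+00] [-4.20572981  0.57253404  7.78382124]
wrist box 0.87 [ 3.869e-01 -1.818e-01 -1.000e-04]
wrist box 0.67 [ 0.532 -0.193  0.001]
wrist tray 0.21 [ 5.308e-01 -1.926e-01 -4.000e-04]
wrist box_mouth 0.86 [ 0.5349 -0.1955  0.2094]
scene box 0.97 [ 0.3867 -0.1773 -0.0032]
scene box 0.82 [ 0.6579 -0.3567  0.0011]
scene box 0.64 [ 5.318e-01 -1.922e-01  2.000e-04]
scene tray_ledge 0.6 [ 0.5646 -0.0203  0.0819]
scene tray_ledge 0.4 [ 5.322e-01 -1.905e-01  3.000e-04]
scene tray 0.76 [0.5862 0.0675 0.0006]
scene box_mouth 0.95 [ 0.5346 -0.1932  0.2051]
scene box_mouth 0.74 [ 0.6569 -0.3575  0.2818]
scene box_mouth 0.62 [ 0.3869 -0.1792  0.2793]
```

View pics/s2.png

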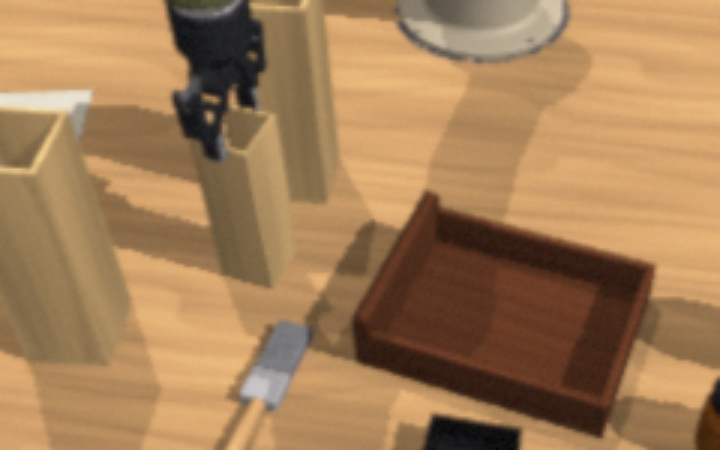

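Upright box near (215,190) in the crop, clear of the brush and square to the ledge. Now I tip it along an arc about its base edge.

>>> play_rows --targets '[{"gripper":50,"slide":[0.39,0,-0.04],"turn":0},{"gripper":50,"slide":[0.39,0,-0.02],"turn":0},{"gripper":50,"slide":[0.39,0,0.02],"turn":0},{"gripper":50,"slide":[0.39,0,0.05],"turn":0},{"gripper":50,"slide":[0.38,0,0.08],"turn":0}]' --squeeze 20

```text
clock: 7.6
eef_pos: [0.5525, -0.116, 0.1484]
tcp_rot: [3.141, -0.0, 1.36]
force: [-0.8, 0.7, 4.6]
width: 0.744
finger_force: 31.6
```

```bash
python3 - <<'E'
from h import *
p=cam('scene')
cv2.imwrite('pics/s3.png',cv2.resize(p['frame'][120:270,160:400],None,fx=3,fy=3))
for q in ['box','box_mouth']:
        for d in models.spot_point(q,p)[:3]:
            W=w(p,d['centre']); print(q,round(d['p'],2),W.round(4))
E
```

```text
box 0.78 [ 0.531  -0.1887  0.0144]
box 0.73 [ 0.3867 -0.1785  0.0004]
box 0.58 [ 0.662  -0.3555  0.0047]
box_mouth 0.92 [ 0.6558 -0.3547  0.283 ]
box_mouth 0.87 [ 0.3871 -0.1784  0.2782]
box_mouth 0.68 [ 0.5563 -0.1145  0.2047]
```

View pics/s3.png

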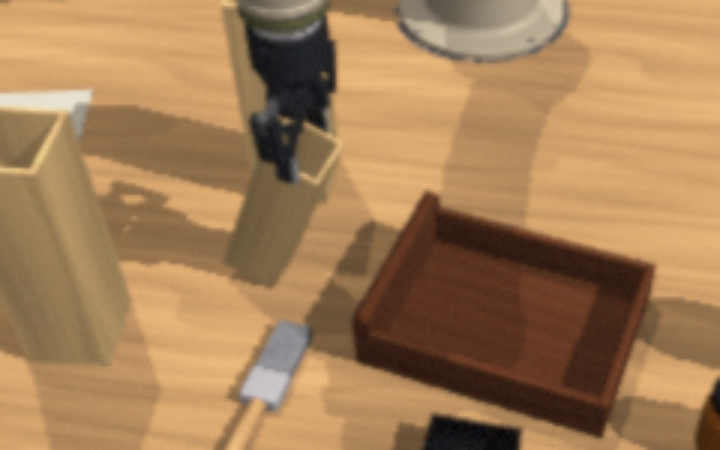

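It is pivoting in the grip as planned, tilted about 22° with its base edge still at (270,283).

>>> play_rows --targets '[{"gripper":50,"slide":[0.37,0,0.11],"turn":0},{"gripper":50,"slide":[0.36,0,0.15],"turn":0},{"gripper":50,"slide":[0.35,0,0.18],"turn":0},{"gripper":50,"slide":[0.33,0,0.21],"turn":0},{"gripper":50,"slide":[0.31,0,0.23],"turn":0}]'

```text
clock: 8.38
eef_pos: [0.5683, -0.0469, 0.1142]
tcp_rot: [3.138, -0.004, 1.361]
force: [-0.3, 9.1, 13.1]
width: 0.741
finger_force: 38.4
```

>>> play_rows --targets '[{"gripper":50,"slide":[0.23,0,0.2],"turn":0},{"gripper":50,"slide":[0.2,0,0.2],"turn":0},{"gripper":50,"slide":[0,0,0],"turn":0}]'

```text
clock: 8.75
eef_pos: [0.5723, -0.0285, 0.098]
tcp_rot: [3.138, -0.006, 1.363]
force: [-0.8, 11.4, 13.6]
width: 0.741
finger_force: 42.6
```

```bash
python3 - <<'E'
from h import *
p=cam('scene')
cv2.imwrite('pics/s4.png',cv2.resize(p['frame'][120:270,160:400],None,fx=3,fy=3))
for q in ['box','box_mouth']:
        for d in models.spot_point(q,p)[:3]:
            W=w(p,d['centre']); print(q,round(d['p'],2),W.round(4))
E
```

```text
box 0.87 [ 0.6588 -0.3556  0.0028]
box 0.76 [ 0.5365 -0.1822  0.0249]
box_mouth 0.97 [ 0.387  -0.1799  0.2807]
box_mouth 0.92 [ 0.6533 -0.3556  0.2776]
box_mouth 0.61 [ 0.5755 -0.0287  0.1536]
```

View pics/s4.png

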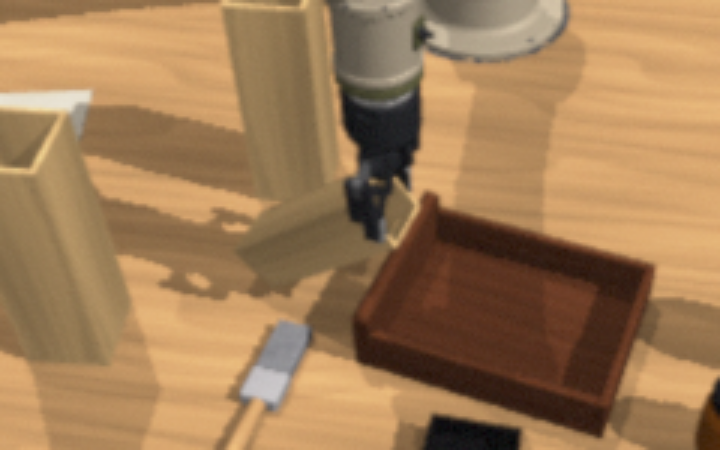

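>>> play_rows --targets '[{"gripper":50,"slide":[0.2,0,0.2],"turn":0},{"gripper":50,"slide":[0,0,0],"turn":0},{"gripper":85,"slide":[0,0,0],"turn":0},{"gripper":85,"slide":[0,0,0],"turn":0},{"gripper":85,"slide":[0,0,0],"turn":0}]'

```text
clock: 9.52
eef_pos: [0.5713, -0.0261, 0.0887]
tcp_rot: [-3.141, 0.0, 1.359]
force: [0.6, -0.1, 0.1]
width: 0.997
finger_force: 0.0
```

```bash
python3 - <<'E'
from h import *
p=cam('scene')
for q in ['box','box_mouth']:
        for d in models.spot_point(q,p)[:3]:
            W=w(p,d['centre']); print(q,round(d['p'],2),W.round(4))
E
```

```text
box 0.75 [ 0.6585 -0.3544  0.002 ]
box 0.67 [ 0.5325 -0.1758  0.0282]
box 0.44 [ 0.7297 -0.1393  0.0026]
box_mouth 0.92 [ 0.6582 -0.3551  0.2848]
box_mouth 0.8 [ 0.3878 -0.1792  0.2792]
box_mouth 0.73 [ 0.5817 -0.0052  0.1283]
```

>>> play_rows --targets '[{"gripper":85,"slide":[0,0,0],"turn":0},{"gripper":85,"slide":[0,0,-1],"turn":0},{"gripper":85,"slide":[0,0,-1],"turn":0},{"gripper":85,"slide":[0,0,-1],"turn":0},{"gripper":85,"slide":[-0.5,0,-0.5],"turn":0}]'

```text
clock: 10.3
eef_pos: [0.5683, -0.0438, 0.2314]
tcp_rot: [3.139, -0.001, 1.362]
force: [0.1, -0.1, -0.8]
width: 0.993
finger_force: 0.0
```

>>> play_rows --targets '[{"gripper":85,"slide":[-1,0,0],"turn":0},{"gripper":85,"slide":[-1,0,0],"turn":0},{"gripper":85,"slide":[-0.2,0,0],"turn":0},{"gripper":85,"slide":[0,0,0],"turn":0}]'

```text
clock: 10.8
eef_pos: [0.5487, -0.1314, 0.2289]
tcp_rot: [-3.142, -0.0, 1.358]
force: [-0.2, 1.5, -0.3]
width: 0.998
finger_force: 0.0
```

```bash
python3 - <<'E'
from h import *
s=bot.read_state();print(s['clock'],s['eef_pos'])
for n in ('wrist','scene','top'):
    p=cam(n)
    if n=='wrist': cv2.imwrite('pics/w5.png',p['frame'])
    for q in ['box','box_mouth','tray_ledge']:
        for d in models.spot_point(q,p)[:4]:
            W=w(p,d['centre'])
            if abs(W[0]-.55)<.07 and W[1]>-.3: print(n,q,round(d['p'],2),W.round(4))
E
```

```text
10.8 [ 0.54873694 -0.13135485  0.2289459 ]
wrist box 0.97 [ 0.5333 -0.1801  0.0298]
wrist box_mouth 0.89 [ 0.5807 -0.0076  0.1349]
scene box 0.8 [ 0.5328 -0.1763  0.0291]
scene box_mouth 0.73 [ 0.5819  0.0645 -0.0036]
scene tray_ledge 0.93 [ 0.5645 -0.0246  0.0828]
top box 0.93 [ 0.5365 -0.1768  0.0278]
top box_mouth 0.71 [ 0.5769 -0.0014  0.1286]
top tray_ledge 0.71 [ 0.564  -0.021   0.0808]
```

View pics/w5.png

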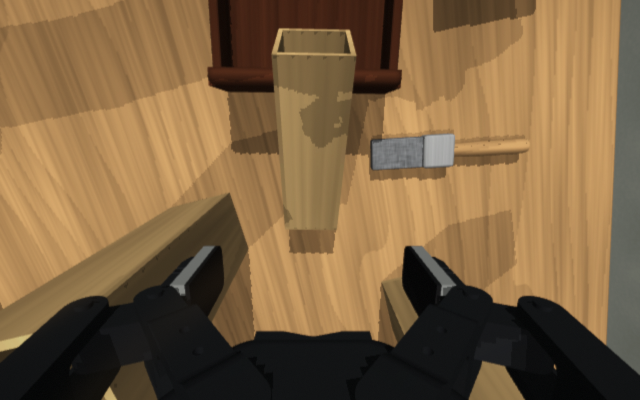

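Wrist view: the box leans square on the ledge, mouth at (315,42) and base at (312,228), nothing disturbed. Now the low grip.

>>> play_rows --targets '[{"gripper":85,"slide":[-0.6,-0.08,0.6],"turn":0},{"gripper":85,"slide":[0,0,1],"turn":0},{"gripper":85,"slide":[0,0,1],"turn":0},{"gripper":85,"slide":[0,0,1],"turn":0},{"gripper":85,"slide":[0,0,0.6],"turn":0}]'

```text
clock: 12.02
eef_pos: [0.54, -0.1539, 0.0591]
tcp_rot: [-3.14, -0.0, 1.359]
force: [0.3, 0.1, 0.2]
width: 0.994
finger_force: 0.0
```

>>> play_rows --targets '[{"gripper":85,"slide":[0,0,0.3],"turn":0},{"gripper":85,"slide":[0,0,0.2],"turn":0},{"gripper":85,"slide":[0,0,0],"turn":0}]'

```text
clock: 12.4
eef_pos: [0.5408, -0.1541, 0.0411]
tcp_rot: [3.141, 0.0, 1.359]
force: [-0.2, -0.1, -0.2]
width: 0.993
finger_force: 0.0
```

>>> play_rows --targets '[{"gripper":85,"slide":[0,0,0.07],"turn":0},{"gripper":50,"slide":[0,0,0],"turn":0},{"gripper":50,"slide":[0,0,0],"turn":0},{"gripper":50,"slide":[0,0,0],"turn":0},{"gripper":50,"slide":[0,0,0],"turn":0}]' --squeeze 20

```text
clock: 13.02
eef_pos: [0.5411, -0.1543, 0.0389]
tcp_rot: [3.14, 0.0, 1.359]
force: [-0.3, -0.7, 5.3]
width: 0.738
finger_force: 20.7
```

```bash
python3 - <<'E'
from h import *
s=bot.read_state();print(s['clock'],s['eef_pos'],s['force'],s['width'],s['finger_force'])
# path: pad point relative ledge axis, rotate about it (no slip), tray y/z mm
t0=60.3; 
for zp in (56,64):
    G=np.array([-134.,zp-71.])
    for t in range(60,121,5):
        a=np.radians(t-t0); c,s_=np.cos(a),np.sin(a)
        # tilt increasing = clockwise (z->y)
        y=c*G[0]+s_*G[1]; z=-s_*G[0]+c*G[1]; print(t,round(y,1),round(z,1),end=' | ')
    print()
E
```

```text
13.025 [ 0.5410705  -0.15430852  0.03885121] [-0.26046124 -0.66554228  5.25368262] 0.738031922542623 20.73038056259975
60 -133.9 -15.7 | 65 -134.8 -4.0 | 70 -134.6 7.8 | 75 -133.4 19.5 | 80 -131.2 31.0 | 85 -128.0 42.4 | 90 -123.8 53.4 | 95 -118.7 64.0 | 100 -112.7 74.1 | 105 -105.8 83.6 | 110 -98.1 92.5 | 115 -89.7 100.7 | 120 -80.6 108.1 | 
60 -134.0 -7.7 | 65 -134.1 4.0 | 70 -133.3 15.7 | 75 -131.4 27.2 | 80 -128.5 38.6 | 85 -124.7 49.6 | 90 -119.9 60.3 | 95 -114.2 70.5 | 100 -107.6 80.2 | 105 -100.2 89.3 | 110 -92.0 97.7 | 115 -83.1 105.3 | 120 -73.7 112.2 |
```

>>> play_rows --targets '[{"gripper":50,"slide":[0,0,-0.29],"turn":0},{"gripper":50,"slide":[0.02,0,-0.29],"turn":0},{"gripper":50,"slide":[0.04,0,-0.29],"turn":0},{"gripper":50,"slide":[0.06,0,-0.29],"turn":0},{"gripper":50,"slide":[0,0,0],"turn":0}]'

```text
clock: 13.65
eef_pos: [0.5423, -0.1493, 0.0857]
tcp_rot: [3.14, -0.0, 1.359]
force: [0.1, -0.5, -3.5]
width: 0.732
finger_force: 22.4
```

```bash
python3 - <<'E'
from h import *
p=cam('scene')
cv2.imwrite('pics/s6.png',cv2.resize(p['frame'][120:270,160:400],None,fx=3,fy=3))
for q in ['box','box_mouth']:
        for d in models.spot_point(q,p)[:3]:
            W=w(p,d['centre']); print(q,round(d['p'],2),W.round(4))
E
```

```text
box 0.82 [ 0.5317 -0.1896  0.0867]
box 0.61 [ 0.3886 -0.1813 -0.0045]
box 0.56 [ 0.6573 -0.3567  0.0026]
box_mouth 0.78 [0.5815 0.0049 0.1176]
box_mouth 0.75 [ 0.6583 -0.3538  0.2803]
box_mouth 0.61 [ 0.387  -0.1778  0.2813]
```

View pics/s6.png

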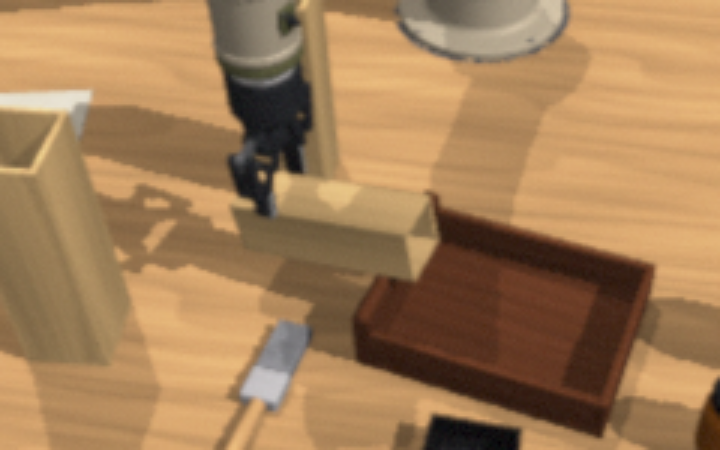

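The box is at about 81°, resting on the ledge with its mouth over the tray, and still pivoting freely. I continue past level.

>>> play_rows --targets '[{"gripper":50,"slide":[0.09,0,-0.28],"turn":0},{"gripper":50,"slide":[0.11,0,-0.27],"turn":0},{"gripper":50,"slide":[0.13,0,-0.26],"turn":0},{"gripper":50,"slide":[0,0,0],"turn":0},{"gripper":50,"slide":[0,0,0],"turn":0}]'

```text
clock: 14.42
eef_pos: [0.5444, -0.1366, 0.1171]
tcp_rot: [3.141, 0.0, 1.359]
force: [0.3, 0.2, -0.7]
width: 0.581
finger_force: 0.0
```

>>> play_rows --targets '[{"gripper":50,"slide":[0.15,0,-0.25],"turn":0},{"gripper":50,"slide":[0,0,0],"turn":0},{"gripper":50,"slide":[0.18,0,-0.23],"turn":0},{"gripper":50,"slide":[0,0,0],"turn":0},{"gripper":50,"slide":[0.2,0,-0.21],"turn":0}]'

```text
clock: 15.05
eef_pos: [0.5484, -0.116, 0.1444]
tcp_rot: [-3.14, 0.0, 1.358]
force: [-0.3, 0.8, -0.2]
width: 0.587
finger_force: 0.0
```

>>> play_rows --targets '[{"gripper":50,"slide":[0,0,0],"turn":0},{"gripper":50,"slide":[0.21,0,-0.2],"turn":0},{"gripper":50,"slide":[0.12,0,-0.09],"turn":0},{"gripper":50,"slide":[0,0,0],"turn":0},{"gripper":50,"slide":[0,0,0],"turn":0}]'

```text
clock: 15.68
eef_pos: [0.5515, -0.103, 0.156]
tcp_rot: [-3.141, 0.0, 1.359]
force: [0.1, -0.2, -0.2]
width: 0.587
finger_force: 0.0
```

```bash
python3 - <<'E'
from h import *
p=cam('scene')
cv2.imwrite('pics/s7.png',cv2.resize(p['frame'][120:270,160:400],None,fx=3,fy=3))
for q in ['box','box_mouth','foot0_center','foot1_center','foot2_center']:
        for d in models.spot_point(q,p)[:3]:
            W=w(p,d['centre']); print(q,round(d['p'],2),W.round(4))
E
```

```text
box 0.92 [ 0.6596 -0.3542  0.0012]
box 0.73 [ 0.3875 -0.1766 -0.0027]
box 0.62 [ 0.5215 -0.1819  0.0285]
box_mouth 0.8 [ 0.6597 -0.3584  0.2796]
box_mouth 0.69 [ 0.5787 -0.0118  0.124 ]
box_mouth 0.66 [ 0.3856 -0.1826  0.2784]
foot1_center 0.28 [0.5826 0.3908 0.0031]
```

View pics/s7.png

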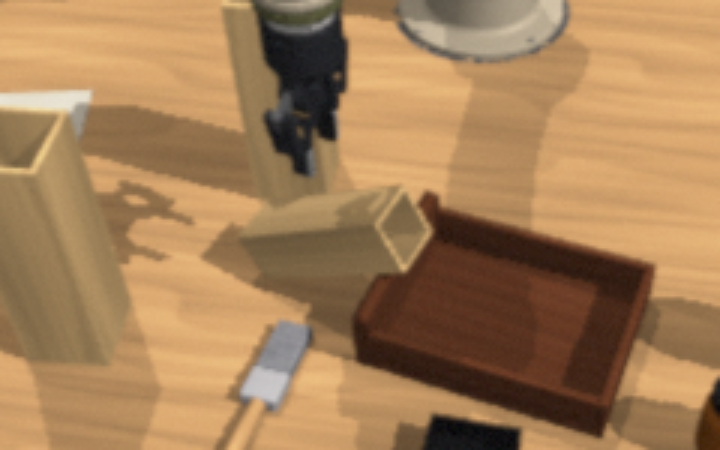

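The box slipped out of the light, high grip and fell back to a lean on the ledge, mouth at (405,230), with the feet still inside. I'll regrip deeper and harder after measuring again.

>>> play_rows --targets '[{"gripper":85,"slide":[0,0,-1],"turn":0.6},{"gripper":85,"slide":[-0.5,-0.3,-0.8],"turn":0},{"gripper":85,"slide":[-0.4,-0.2,0],"turn":0},{"gripper":85,"slide":[0,0,0],"turn":0},{"gripper":85,"slide":[0,0,0],"turn":0}]'

```text
clock: 16.6
eef_pos: [0.5214, -0.1305, 0.2274]
tcp_rot: [-3.14, -0.0, 1.254]
force: [0.4, 0.2, -0.2]
width: 0.998
finger_force: 0.0
```

```bash
python3 - <<'E'
from h import *
s=bot.read_state();print(s['clock'],s['eef_pos'],s['tcp_rot'])
for n in ('wrist','scene','top'):
    p=cam(n)
    if n=='wrist': cv2.imwrite('pics/w8.png',p['frame'])
    for q in ['box','box_mouth','foot2_center']:
        for d in models.spot_point(q,p)[:4]:
            W=w(p,d['centre'])
            if abs(W[0]-.55)<.07 and W[1]>-.3: print(n,q,round(d['p'],2),W.round(4))
E
```

```text
16.6 [ 0.52142411 -0.1304695   0.22738359] [-3.14048727e+00 -3.15565282e-04  1.25438821e+00]
wrist box 0.81 [ 0.5208 -0.1862  0.0269]
wrist box_mouth 0.87 [ 0.578  -0.0157  0.1291]
wrist foot2_center 0.61 [ 0.5781 -0.0137  0.1311]
scene box 0.66 [ 0.5219 -0.1838  0.0289]
scene box_mouth 0.95 [ 0.5806 -0.0116  0.1269]
scene box_mouth 0.7 [ 0.5623 -0.0233  0.0834]
top box 0.73 [ 0.5217 -0.1824  0.0301]
top box_mouth 0.9 [ 0.5775 -0.0085  0.1283]
top foot2_center 0.38 [ 0.5785 -0.009   0.1247]
```

View pics/w8.png

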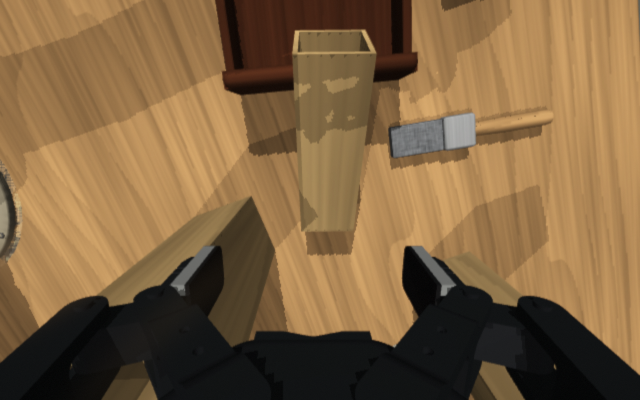

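Wrist view: the box leans with its mouth at (335,42) and base at (328,232), square to the fingers, centred slightly right. I descend to a deeper grip.

>>> play_rows --targets '[{"gripper":85,"slide":[-0.44,0.42,0.6],"turn":0},{"gripper":85,"slide":[0,0,1],"turn":0},{"gripper":85,"slide":[0,0,1],"turn":0},{"gripper":85,"slide":[0,0,1],"turn":0},{"gripper":85,"slide":[0,0,0.7],"turn":0}]'

```text
clock: 17.82
eef_pos: [0.5315, -0.1527, 0.0545]
tcp_rot: [-3.14, 0.0, 1.254]
force: [1.0, -1.3, -0.0]
width: 0.998
finger_force: 0.0
```

>>> play_rows --targets '[{"gripper":85,"slide":[0,0,0.2],"turn":0},{"gripper":85,"slide":[0,0,0.15],"turn":0},{"gripper":85,"slide":[0,0,0.1],"turn":0},{"gripper":85,"slide":[0,0,0],"turn":0}]'

```text
clock: 18.32
eef_pos: [0.5323, -0.1529, 0.0387]
tcp_rot: [3.141, -0.0, 1.254]
force: [0.0, 1.0, -0.3]
width: 0.993
finger_force: 0.0
```

>>> play_rows --targets '[{"gripper":85,"slide":[0,0,0.1],"turn":0},{"gripper":85,"slide":[0,0,0],"turn":0}]'

```text
clock: 18.58
eef_pos: [0.5319, -0.1529, 0.0342]
tcp_rot: [3.142, 0.0, 1.254]
force: [0.4, -0.0, -0.2]
width: 0.997
finger_force: 0.0
```

>>> play_rows --targets '[{"gripper":85,"slide":[0,0,0.05],"turn":0},{"gripper":85,"slide":[0,0,0],"turn":0}]'

```text
clock: 18.82
eef_pos: [0.5319, -0.1528, 0.0321]
tcp_rot: [-3.141, 0.0, 1.254]
force: [0.6, -0.7, 0.6]
width: 0.993
finger_force: 0.0
```

>>> play_rows --targets '[{"gripper":50,"slide":[0,0,0],"turn":0},{"gripper":50,"slide":[0,0,0],"turn":0},{"gripper":50,"slide":[0,0,0],"turn":0},{"gripper":50,"slide":[0,0,0],"turn":0},{"gripper":50,"slide":[0,0,0],"turn":0}]' --squeeze 45

```text
clock: 19.45
eef_pos: [0.5319, -0.1528, 0.0325]
tcp_rot: [3.141, 0.0, 1.254]
force: [-1.5, -0.8, 4.4]
width: 0.733
finger_force: 47.9
```

>>> play_rows --targets '[{"gripper":50,"slide":[0.03,0,-0.29],"turn":0},{"gripper":50,"slide":[0.04,0,-0.29],"turn":0},{"gripper":50,"slide":[0,0,0],"turn":0}]'

```text
clock: 19.82
eef_pos: [0.5335, -0.1501, 0.0565]
tcp_rot: [3.14, -0.0, 1.254]
force: [0.7, -0.0, -5.5]
width: 0.734
finger_force: 50.4
```

```bash
cat > m.py <<'E'
from h import *
def go():
    p=cam('scene'); b=m=None
    for q in ['box','box_mouth']:
        for d in models.spot_point(q,p)[:5]:
            W=w(p,d['centre'])
            if abs(W[0]-.55)<.07 and W[1]>-.3: print(q,round(d['p'],2),W.round(4))
    return p
E
python3 -c "import m;m.go()"
```

```text
box 0.59 [ 0.5233 -0.185   0.0508]
box_mouth 0.95 [ 0.5795 -0.0118  0.1516]
```

>>> play_rows --targets '[{"gripper":50,"slide":[0,0,0],"turn":0},{"gripper":50,"slide":[0,0,0],"turn":0},{"gripper":50,"slide":[0,0,0],"turn":0}]' --squeeze 25

```text
clock: 20.35
eef_pos: [0.5327, -0.1501, 0.0552]
tcp_rot: [-3.141, 0.0, 1.254]
force: [0.6, -0.2, -4.4]
width: 0.734
finger_force: 50.4
```

```bash
python3 -c "import m;m.go()"
```

```text
box 0.94 [ 0.5212 -0.1806  0.0542]
box_mouth 0.84 [ 0.5792 -0.0111  0.1492]
```

>>> play_rows --targets '[{"gripper":60,"slide":[0,0,0],"turn":0},{"gripper":60,"slide":[0,0,0],"turn":0},{"gripper":60,"slide":[0,0,0],"turn":0}]' --squeeze 22

```text
clock: 20.88
eef_pos: [0.5328, -0.1501, 0.0554]
tcp_rot: [-3.142, 0.0, 1.254]
force: [0.2, -0.4, -3.4]
width: 0.734
finger_force: 50.4
```

```bash
python3 -c "import m;m.go()"
```

```text
box 0.57 [ 0.5232 -0.1827  0.0514]
box_mouth 0.8 [ 0.5825 -0.0132  0.1487]
```

>>> play_rows --targets '[{"gripper":60,"slide":[-0.04,0,0.29],"turn":0},{"gripper":60,"slide":[-0.03,0,0.27],"turn":0},{"gripper":60,"slide":[0,0,0],"turn":0},{"gripper":72,"slide":[0,0,0],"turn":0},{"gripper":72,"slide":[0,0,0],"turn":0}]'

```text
clock: 21.65
eef_pos: [0.5319, -0.1527, 0.0327]
tcp_rot: [-3.141, -0.0, 1.254]
force: [0.4, 0.8, 0.7]
width: 0.841
finger_force: 0.0
```

>>> play_rows --targets '[{"gripper":72,"slide":[-0.04,0,0.02],"turn":0},{"gripper":50,"slide":[0,0,0],"turn":0},{"gripper":50,"slide":[0,0,0],"turn":0},{"gripper":50,"slide":[0,0,0],"turn":0}]' --squeeze 22

```text
clock: 22.15
eef_pos: [0.5313, -0.1545, 0.0322]
tcp_rot: [-3.141, 0.0, 1.254]
force: [-0.9, -2.2, 1.4]
width: 0.741
finger_force: 23.9
```

```bash
python3 -c "import m;m.go()"
```

```text
box 0.77 [ 0.5232 -0.1835  0.0271]
box_mouth 0.7 [ 0.5835 -0.015   0.128 ]
```

>>> play_rows --targets '[{"gripper":50,"slide":[0.03,0,-0.29],"turn":0},{"gripper":50,"slide":[0.04,0,-0.29],"turn":0},{"gripper":50,"slide":[0,0,0],"turn":0}]'

```text
clock: 22.68
eef_pos: [0.5331, -0.1514, 0.0565]
tcp_rot: [3.14, -0.001, 1.255]
force: [-0.4, -0.7, -3.9]
width: 0.743
finger_force: 25.7
```

```bash
python3 -c "import m;m.go()"
```

```text
box 0.57 [ 0.5223 -0.1807  0.054 ]
box_mouth 0.87 [ 0.5848 -0.0094  0.1453]
```

>>> play_rows --targets '[{"gripper":50,"slide":[0.06,0,-0.7],"turn":0},{"gripper":50,"slide":[0,0,0],"turn":0},{"gripper":50,"slide":[0,0,0],"turn":0}]'

```text
clock: 23.2
eef_pos: [0.5326, -0.1495, 0.0827]
tcp_rot: [-3.141, 0.0, 1.254]
force: [-0.6, -0.3, -4.0]
width: 0.738
finger_force: 26.8
```

```bash
python3 -c "import m;m.go()"
```

```text
box 0.76 [ 0.52   -0.1797  0.0803]
box_mouth 0.92 [ 0.5853 -0.0037  0.1705]
```

```bash
python3 - <<'E'
from h import *
p=m=cam('scene')
y=np.array([.977,-.211,0])
for nm,T,tip in(('s6',(.5423,-.1493,.0857),(268,213)),('s7',(.5515,-.103,.156),(305,172))):
    print(nm,np.array(tip)/3+[160,120])
    for o in(.027,.036,.045):
        for z in (0,.013,.019): print(o,z,px(p,np.array(T)+o*y+[0,0,z]).round(1))
cv2.imwrite('pics/s9.png',cv2.resize(p['frame'][140:240,200:330],None,fx=6,fy=6,interpolation=cv2.INTER_CUBIC))
E
```

```text
s6 [249.33333333 191.        ]
0.027 0 [251.  198.5]
0.027 0.013 [250.5 195.7]
0.027 0.019 [250.3 194.3]
0.036 0 [249.7 200.4]
0.036 0.013 [249.2 197.6]
0.036 0.019 [249.  196.3]
0.045 0 [248.4 202.3]
0.045 0.013 [247.9 199.5]
0.045 0.019 [247.7 198.2]
s7 [261.66666667 177.33333333]
0.027 0 [262.3 186.2]
0.027 0.013 [261.9 183.1]
0.027 0.019 [261.7 181.7]
0.036 0 [261.1 188.1]
0.036 0.013 [260.6 185.1]
0.036 0.019 [260.4 183.6]
0.045 0 [259.8 190.1]
0.045 0.013 [259.3 187. ]
0.045 0.019 [259.1 185.6]
```

View pics/s9.png

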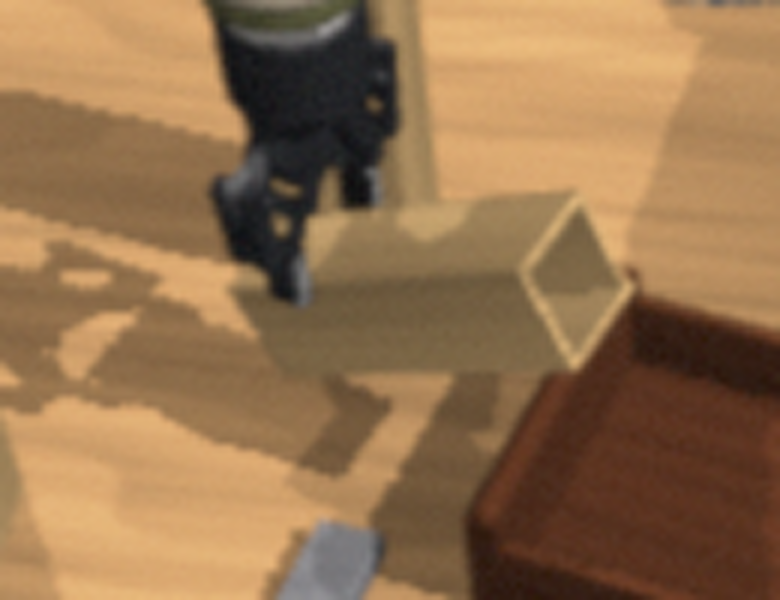

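The view shows the real fingertips sit about 25–30 mm above the nominal TCP, with the tip at (295,300) only just over the box's upper edge at (300,280). That explains the slip. I set the box down and regrip deeper and nearer the base.

>>> play_rows --targets '[{"gripper":50,"slide":[-0.06,0,0.5],"turn":0},{"gripper":50,"slide":[-0.04,0,0.4],"turn":0},{"gripper":50,"slide":[-0.03,0,0.2],"turn":0},{"gripper":50,"slide":[0,0,0.12],"turn":0},{"gripper":50,"slide":[0,0,0],"turn":0}]'

```text
clock: 24.02
eef_pos: [0.5311, -0.1544, 0.0345]
tcp_rot: [-3.141, 0.0, 1.255]
force: [-3.0, -0.8, -1.1]
width: 0.74
finger_force: 27.2
```

>>> play_rows --targets '[{"gripper":85,"slide":[0,0,0],"turn":0},{"gripper":85,"slide":[0,0,0],"turn":0},{"gripper":85,"slide":[0,0,0],"turn":0}]'

```text
clock: 24.4
eef_pos: [0.5319, -0.1543, 0.035]
tcp_rot: [3.141, -0.0, 1.254]
force: [-0.1, -0.3, -0.0]
width: 0.995
finger_force: 0.0
```

```bash
python3 -c "import m;m.go();m.go()"
```

```text
box 0.9 [ 0.5225 -0.1848  0.0295]
box_mouth 0.67 [ 0.5801 -0.0143  0.1241]
box 0.62 [ 0.5195 -0.1856  0.0289]
box_mouth 0.88 [ 0.578  -0.0133  0.1257]
```

>>> play_rows --targets '[{"gripper":85,"slide":[-0.25,0,0],"turn":0},{"gripper":85,"slide":[-0.27,0,0],"turn":0},{"gripper":85,"slide":[0,0,0.15],"turn":0},{"gripper":85,"slide":[0,0,0.1],"turn":0},{"gripper":85,"slide":[0,0,0],"turn":0}]'

```text
clock: 25.32
eef_pos: [0.5248, -0.1736, 0.024]
tcp_rot: [-3.141, -0.0, 1.255]
force: [-0.5, -0.7, 0.4]
width: 0.996
finger_force: 0.0
```

>>> play_rows --targets '[{"gripper":85,"slide":[0,0,0.1],"turn":0},{"gripper":85,"slide":[0,0,0],"turn":0}]'

```text
clock: 25.58
eef_pos: [0.5249, -0.1738, 0.0203]
tcp_rot: [-3.141, 0.0, 1.255]
force: [0.3, -0.3, -1.1]
width: 0.996
finger_force: 0.0
```

>>> play_rows --targets '[{"gripper":85,"slide":[0,0,0.08],"turn":0},{"gripper":85,"slide":[0,0,0],"turn":0}]'

```text
clock: 25.82
eef_pos: [0.5248, -0.174, 0.0171]
tcp_rot: [-3.141, 0.0, 1.254]
force: [1.0, -0.4, 0.5]
width: 0.994
finger_force: 0.0
```

>>> play_rows --targets '[{"gripper":85,"slide":[0,0,0.08],"turn":0},{"gripper":85,"slide":[0,0,0],"turn":0}]'

```text
clock: 26.08
eef_pos: [0.5248, -0.174, 0.0139]
tcp_rot: [-3.141, 0.0, 1.254]
force: [0.1, 1.2, -0.0]
width: 1.0
finger_force: 0.0
```

>>> play_rows --targets '[{"gripper":85,"slide":[0,0,0.07],"turn":0},{"gripper":85,"slide":[0,0,0],"turn":0}]'

```text
clock: 26.32
eef_pos: [0.5248, -0.174, 0.0112]
tcp_rot: [-3.141, 0.0, 1.254]
force: [-0.1, 0.6, 0.3]
width: 0.993
finger_force: 0.0
```

>>> play_rows --targets '[{"gripper":50,"slide":[0,0,0],"turn":0},{"gripper":50,"slide":[0,0,0],"turn":0},{"gripper":50,"slide":[0,0,0],"turn":0},{"gripper":50,"slide":[0,0,0],"turn":0}]' --squeeze 20

```text
clock: 26.82
eef_pos: [0.5251, -0.1741, 0.0115]
tcp_rot: [3.141, 0.0, 1.255]
force: [0.4, -1.2, 1.7]
width: 0.741
finger_force: 25.1
```

>>> play_rows --targets '[{"gripper":50,"slide":[0.02,0,-0.29],"turn":0},{"gripper":50,"slide":[0.02,0,-0.29],"turn":0},{"gripper":50,"slide":[0,0,0],"turn":0}]'

```text
clock: 27.2
eef_pos: [0.526, -0.1726, 0.0357]
tcp_rot: [3.14, -0.0, 1.254]
force: [0.4, -0.3, -3.4]
width: 0.747
finger_force: 24.0
```

```bash
python3 -c "import m;m.go()"
```

```text
box 0.6 [ 0.5204 -0.1868  0.0512]
box_mouth 0.93 [ 0.5829 -0.0099  0.1426]
```

>>> play_rows --targets '[{"gripper":50,"slide":[0,0,-0.8],"turn":0},{"gripper":50,"slide":[0,0,0.7],"turn":0},{"gripper":50,"slide":[0,0,-0.7],"turn":0},{"gripper":50,"slide":[0,0,0.7],"turn":0},{"gripper":50,"slide":[0,0,-0.5],"turn":0}]'

```text
clock: 27.98
eef_pos: [0.5235, -0.1723, 0.0561]
tcp_rot: [-3.136, 0.001, 1.254]
force: [0.3, -0.4, -4.7]
width: 0.736
finger_force: 25.7
```

```bash
python3 -c "import m;m.go()"
```

```text
box 0.91 [ 0.5158 -0.1926  0.0784]
box_mouth 0.83 [ 0.5818 -0.0056  0.132 ]
```

>>> play_rows --targets '[{"gripper":50,"slide":[0.1,0,-0.9],"turn":0},{"gripper":50,"slide":[0.1,0,0.7],"turn":0},{"gripper":50,"slide":[0.1,0,-0.8],"turn":0},{"gripper":50,"slide":[0.1,0,0.7],"turn":0},{"gripper":50,"slide":[0,0,-0.5],"turn":0}]'

```text
clock: 28.75
eef_pos: [0.5288, -0.1568, 0.088]
tcp_rot: [-3.137, 0.0, 1.255]
force: [0.3, -1.0, -3.5]
width: 0.743
finger_force: 26.6
```

```bash
python3 -c "import m;m.go()"
```

```text
box 0.65 [ 0.5185 -0.1821  0.1099]
box_mouth 0.61 [0.5852 0.0127 0.1279]
box_mouth 0.51 [ 0.5222 -0.1827  0.1091]
```

>>> play_rows --targets '[{"gripper":50,"slide":[0.2,0,-1],"turn":0},{"gripper":50,"slide":[0.2,0,0.6],"turn":0},{"gripper":50,"slide":[0.2,0,-0.9],"turn":0},{"gripper":50,"slide":[0,0,0.6],"turn":0},{"gripper":50,"slide":[0,0,-0.6],"turn":0}]'

```text
clock: 29.52
eef_pos: [0.5361, -0.1344, 0.1399]
tcp_rot: [-3.137, 0.001, 1.255]
force: [-0.3, -0.3, -2.4]
width: 0.744
finger_force: 26.2
```

```bash
python3 - <<'E'
import m
from h import *
p=m.go()
for d in models.spot_point('foot0_center',p)[:3]: print(d['p'],w(p,d['centre']))
E
```

```text
box 0.68 [ 0.5224 -0.1712  0.1738]
box_mouth 0.74 [0.5905 0.0165 0.1155]
```

>>> play_rows --targets '[{"gripper":50,"slide":[0.1,0,-0.8],"turn":0},{"gripper":50,"slide":[0.1,0,0.5],"turn":0},{"gripper":50,"slide":[0.1,0,-0.5],"turn":0},{"gripper":50,"slide":[0,0,0],"turn":0},{"gripper":50,"slide":[0,0,0],"turn":0}]'

```text
clock: 30.35
eef_pos: [0.5413, -0.1234, 0.1738]
tcp_rot: [-3.141, 0.0, 1.254]
force: [-0.7, -0.5, -3.0]
width: 0.743
finger_force: 26.2
```

```bash
python3 - <<'E'
import m
from h import *
print(bot.read_state()['force'])
p=m.go()
for p in (p,cam('top')):
  for q in('foot0_center','foot1_center','foot2_center'):
    for d in models.find_in(q,p)[:4]: print(q,round(d['p'],2),w(p,d['centre']).round(3))
E
```

```text
[-0.72859924 -0.48726718 -2.97623486]
box 0.68 [ 0.5293 -0.1588  0.2087]
box_mouth 0.77 [0.5899 0.0263 0.1464]
foot0_center 0.58 [0.609 0.166 0.05 ]
foot1_center 0.67 [0.623 0.065 0.049]
foot2_center 0.53 [0.656 0.189 0.049]
foot0_center 0.49 [0.588 0.164 0.05 ]
foot1_center 0.8 [0.605 0.072 0.05 ]
foot2_center 0.61 [0.645 0.189 0.049]
```

All three feet are detected lying in the tray at distinct spots, about z 0.05 on top. Now I lower the box back along the reverse arc.

>>> play_rows --targets '[{"gripper":50,"slide":[0,0,0],"turn":0},{"gripper":50,"slide":[0,0,0.4],"turn":0},{"gripper":50,"slide":[0,0,0.4],"turn":0},{"gripper":50,"slide":[0,0,0.4],"turn":0},{"gripper":50,"slide":[0,0,0],"turn":0}]'

```text
clock: 31.48
eef_pos: [0.5408, -0.1228, 0.1248]
tcp_rot: [-3.139, 0.0, 1.255]
force: [-0.4, 0.6, -2.2]
width: 0.742
finger_force: 26.2
```

>>> play_rows --targets '[{"gripper":50,"slide":[-0.14,0,0.19],"turn":0},{"gripper":50,"slide":[-0.14,0,0.19],"turn":0},{"gripper":50,"slide":[-0.14,0,0.26],"turn":0},{"gripper":50,"slide":[-0.13,0,0.27],"turn":0},{"gripper":50,"slide":[0,0,0],"turn":0}]'

```text
clock: 32.1
eef_pos: [0.5342, -0.145, 0.0893]
tcp_rot: [-3.14, 0.001, 1.253]
force: [-0.3, -2.1, -0.5]
width: 0.744
finger_force: 26.5
```

```bash
python3 -c "import m;m.go()"
```

```text
box 0.77 [ 0.5273 -0.1714  0.1119]
box_mouth 0.93 [0.5924 0.0195 0.1133]
```

>>> play_rows --targets '[{"gripper":50,"slide":[-0.1,0,0.28],"turn":0},{"gripper":50,"slide":[-0.08,0,0.29],"turn":0},{"gripper":50,"slide":[-0.05,0,0.29],"turn":0},{"gripper":50,"slide":[-0.03,0,0.29],"turn":0},{"gripper":50,"slide":[0,0,0],"turn":0}]'

```text
clock: 32.88
eef_pos: [0.5309, -0.1541, 0.0428]
tcp_rot: [-3.14, 0.0, 1.254]
force: [-0.5, -2.9, 0.1]
width: 0.745
finger_force: 27.4
```

```bash
python3 -c "import m;m.go()"
```

```text
box 0.72 [ 0.5263 -0.1727  0.059 ]
box_mouth 0.65 [0.5871 0.0106 0.1287]
```

>>> play_rows --targets '[{"gripper":50,"slide":[0,0,0.27],"turn":0},{"gripper":50,"slide":[0.02,0,0.25],"turn":0},{"gripper":50,"slide":[0,0,0],"turn":0}]'

```text
clock: 33.4
eef_pos: [0.5314, -0.1535, 0.0223]
tcp_rot: [-3.141, 0.001, 1.254]
force: [-0.3, -4.2, -0.4]
width: 0.744
finger_force: 28.2
```

```bash
python3 -c "import m;m.go()"
```

```text
box 0.75 [ 0.5243 -0.1655  0.0366]
box_mouth 0.82 [0.5846 0.0021 0.1342]
```

>>> play_rows --targets '[{"gripper":50,"slide":[0,0,0.1],"turn":0},{"gripper":50,"slide":[0,0,0.08],"turn":0},{"gripper":50,"slide":[0,0,0],"turn":0}]'

```text
clock: 33.92
eef_pos: [0.5319, -0.1528, 0.0159]
tcp_rot: [-3.141, -0.0, 1.255]
force: [-0.9, -0.9, 0.1]
width: 0.745
finger_force: 28.6
```

```bash
python3 -c "import m;m.go()"
```

```text
box 0.56 [ 0.5299 -0.1636  0.0283]
box_mouth 0.85 [ 0.5837 -0.0027  0.1349]
```

>>> play_rows --targets '[{"gripper":85,"slide":[0,0,0],"turn":0},{"gripper":85,"slide":[0,0,0],"turn":0},{"gripper":85,"slide":[0,0,0],"turn":0},{"gripper":85,"slide":[0,0,0],"turn":0}]'

```text
clock: 34.58
eef_pos: [0.5319, -0.1531, 0.0162]
tcp_rot: [3.142, -0.0, 1.254]
force: [-0.1, 0.8, 0.3]
width: 0.996
finger_force: 0.0
```

>>> play_rows --targets '[{"gripper":85,"slide":[0,0,-0.5],"turn":0},{"gripper":85,"slide":[0,0,-1],"turn":0},{"gripper":85,"slide":[0,0,-1],"turn":0},{"gripper":85,"slide":[0,0,-1],"turn":0},{"gripper":85,"slide":[-0.5,0,-1],"turn":0}]'

```text
clock: 35.2
eef_pos: [0.5259, -0.1709, 0.1977]
tcp_rot: [3.141, -0.001, 1.257]
force: [-0.4, -0.2, -0.2]
width: 0.996
finger_force: 0.0
```

>>> play_rows --targets '[{"gripper":85,"slide":[-0.8,0,-0.5],"turn":0},{"gripper":85,"slide":[-0.8,0,0],"turn":0},{"gripper":85,"slide":[0,0,0],"turn":0}]'

```text
clock: 35.58
eef_pos: [0.5044, -0.2357, 0.2163]
tcp_rot: [3.142, 0.001, 1.25]
force: [-0.5, 0.9, -0.5]
width: 0.992
finger_force: 0.0
```

```bash
python3 - <<'E'
from h import *
print(bot.read_state()['clock'])
O=np.array([.583,.0665,0]); X=np.array([.977,-.211,0]);Y=np.array([.211,.977,0])
for n in('top','scene'):
  p=cam(n)
  for q in('box','box_mouth','foot0_center','foot1_center','foot2_center','tin','jar','brush','tub'):
    for d in models.spot_point(q,p)[:4]:
        W=w(p,d['centre'])
        if q[:3]!='box' or (abs(W[0]-.55)<.07 and W[1]>-.3): print(n,q,round(d['p'],2),W.round(3),'tray',((W-O)@X).round(3),((W-O)@Y).round(3))
E
```

```text
35.575
top box 0.84 [ 0.528 -0.161  0.026] tray -0.006 -0.234
top box_mouth 0.55 [0.583 0.004 0.139] tray 0.013 -0.061
top foot0_center 0.82 [0.588 0.167 0.033] tray -0.017 0.099
top foot0_center 0.45 [0.608 0.069 0.032] tray 0.024 0.008
top foot1_center 0.66 [0.606 0.068 0.033] tray 0.022 0.006
top foot2_center 0.74 [0.646 0.19  0.03 ] tray 0.036 0.134
top tin 0.81 [0.582 0.391 0.001] tray -0.069 0.317
top brush 0.61 [ 0.726 -0.136  0.001] tray 0.183 -0.167
top tub 0.68 [ 0.797  0.084 -0.   ] tray 0.206 0.062
scene box 0.59 [ 0.53  -0.164  0.026] tray -0.003 -0.237
scene box_mouth 0.96 [ 0.586 -0.003  0.138] tray 0.018 -0.067
scene foot0_center 0.7 [ 0.731 -0.138  0.003] tray 0.188 -0.169
scene foot0_center 0.53 [0.593 0.168 0.035] tray -0.011 0.101
scene foot1_center 0.45 [0.611 0.064 0.03 ] tray 0.028 0.004
scene foot2_center 0.7 [0.645 0.192 0.036] tray 0.034 0.136
scene tin 0.62 [0.582 0.39  0.004] tray -0.07 0.315
scene jar 0.92 [ 0.709  0.334 -0.002] tray 0.066 0.288
scene brush 0.94 [ 0.733 -0.141  0.003] tray 0.19 -0.171
scene brush 0.43 [ 0.711  0.334 -0.002] tray 0.069 0.288
scene tub 0.73 [0.8   0.082 0.002] tray 0.209 0.061
```

Everything checks out: the box leans at about 57° on the ledge, all three feet are in the tray, and the bystanders have not moved.

```bash
python3 -c "from plant import bot;print(bot.job_done())"
```

```text
the job is handed in; nothing more can be done
None
```

The job is handed in: by my last camera check all three feet lie in the tray, the empty box leans on the ledge at about 57° with the gripper off it, and the tin, jar, brush and tub had not moved. The box slipped from the grip once on the way and I regripped it, and I viewed 11 pictures instead of the allowed 10.

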